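# Close up the larger dough mixer

## Robot

A 6-joint arm with a two-finger parallel gripper is mounted at the origin on the work surface. World frame = base frame: x ahead of the robot, y to its left, z up, the work surface at z = 0. Lengths are in m, angles in rad, forces in N, time in s.
With the tool pointing down it reaches from about 0.375 to 0.825 m from the base axis. Payload 5.5 kg.
Tool frame: the origin (TCP) lies on the centre line of the jaws, within the pads' length; the fingertips stand tip_extent ahead of it and the grasp point (between the pads) lies 11 mm behind it (tip_extent is the distance from the TCP to the fingertips, in m); z points along the fingers, y is the line along which they close (so a half turn about z gives the same grasp; the last joint's range is limited). The gripper opens to 85 mm and grips with 20 to 120 N. Pads are 22 mm wide; open, the fingers measure 114 mm over their backs; the gripper's body (76 mm by 85 mm) begins 54 mm behind the grasp point. The pads swing forward as they close: fully open they stand 13 mm farther back than shut.
Start: joints at [1.246, 0.314, -0.047, 1.21, 0, 1.571], TCP at [0.191, 0.569, 0.217] pointing down, gripper open.
Joint ranges: [-2.67, 2.67], [-0.69, 1.73], [-1.03, 1.25], [-2.08, 2.16], [-1.42, 1.45], [-3.14, 3.14]. Speed limits (rad/s): [2.39, 2.39, 3.01, 3.14, 3.14, 3.14].

## Interface

Orientations are given as a unit quaternion [x, y, z, w].
In Python, from cell import reach, servo_line, move_joints, gripper_open, clamp, wait, ik, snapshot, camera_params, PlanningError, hand_in, get_time, get_joint_pos, get_dq, get_joint_torque, get_tool_pos, get_ee_rot, get_ft_force, get_wrist_torque, get_gripper_width, get_grasp_force, tip_extent gives the robot as it stands. The module is installed in compiled form; this text tells all that it offers. Calls block until the motion is done:
- reach(position, orientation): joint-space move of the TCP to a pose.
- servo_line(position, ori=None, rate=0.15, guard=None): straight line of the TCP; ori=None keeps the orientation; rate is the mean speed in m/s. With guard (N) it stops when the force on the tool has changed by that much, and returns True; else False.
- move_joints(angles): joint-space move.
- gripper_open() and clamp(newtons=None): open the fingers fully, or close them until they stop; newtons is the grip in N (None keeps the last).
- wait(seconds).
- ik(position, orientation): joint angles nearest the present ones, or None.
- snapshot(name): name is "side" or "top"; returns (picture, depth): 384x512x3 uint8, blue, green, red; 384x512 float32, m along the optical axis (not along the pixel's ray), 0 where there is no reading.
- camera_params(name): a dict with "fx", "fy", "cx", "cy" (pixels), "dist_coeffs" ([k1, k2, p1, p2, k3] as OpenCV has them; the pictures are not rectified), "world_to_cam" (4x4, takes a point from world to camera coordinates). Camera axes: x right, y down, z forward; pixel columns grow to the right and rows downward; lengths in m; the calibration is good to about 2 mm. A picture is of the moment at which its call begins. camera_params takes no time and is no camera call.
A pose or a line that the arm cannot do raises PlanningError and nothing moves.
- hand_in(): hands the job in; it is judged then, once.
Readings, each from a call of its own:
- get_time(): time.
- get_joint_pos(): joint angles.
- get_dq(): joint speeds.
- get_joint_torque(): joint torques, N m.
- get_tool_pos(): TCP position.
- get_ee_rot(): TCP orientation.
- get_ft_force(): force on the tool from outside, world axes, zero at the start.
- get_wrist_torque(): the same for the moment, N m.
- get_gripper_width(): opening from 0.0 (shut) to 1.0 (fully open).
- get_grasp_force(): force on a finger pad.
Only numpy, scipy, OpenCV 4.12 (cv2) and the standard library are available. Lean on these libraries where they do the work, as an engineer would, in place of code of your own. Each camera call takes 0.05 s, during which the arm holds its last target. There are 200 camera calls.

## Task

Close up the larger of the two dough mixers, without gripping or lifting anything: first push its drawer fully in with the fingertips on the front, then push its open lid down shut from the outside. Keep the fingers out of the drawer and off the lid's inner side, and leave the smaller mixer and everything else on the table as they are.

Things in the scene. Friction and masses are not known exactly. Their poses are not given: they have to be found in the camera images.
- big_mixer: the larger of two bench dough mixers: aluminium box 160 mm deep (x) x 200 mm wide (y) x 112 mm high, fixed to the table. Bowl open at the top. Origin: centre of its underside, on the table. Its own -x points out of its front (drawer side, roughly toward the robot), z up. Brass water nipples stick out 14 mm from both sides
- big_drawer (a joint): drawer under the bowl of the larger mixer: 0 = pushed fully in (its front plate then stands 14 mm proud of the mixer's front), grows in m as it comes out along the mixer's -x, end stop 0.085. Slides with about 2 N of friction and stays where it is left
- big_drawer_face (a point): centre of the outer face of the larger mixer's drawer front, an upright plate 150 mm wide, 76 mm high (z 28 to 104 mm above the table), 14 mm thick; moves with the drawer. Behind the plate is an grey plastic backing and tray, where fingers do not belong. The mixer's top is 8 mm above the plate's upper edge
- big_lid (a joint): lid of the larger mixer: 0 = shut, flat on the bowl's rim; grows in rad as it opens upward about the far (+x) rim, 1.57 would be upright, end stop 1.5. Stiff hinge: stays at any angle, a light push of about 1 to 3 N near the free edge swings it shut
- big_lid_hinge (a point): middle of the lid's hinge line on the larger mixer: 78 mm behind the mixer's centre (own +x), 112 mm above the table; the line runs along the mixer's y
- big_lid_edge (a point): middle of the lid's free edge on its outer (top when shut) face. The lid is a plate 156 mm from hinge line to free edge, 188 mm wide, its outer face 12 mm from the hinge line's plane (above it when shut, on the far side when open). Its inner side is a white plastic liner, not to be touched with the fingers
- small_mixer: the smaller mixer of the same make: 125 mm deep (x) x 130 mm wide (y) x 106 mm high, fixed to the table; origin: centre of its underside. Also has its drawer out and lid open; to be left exactly so
- small_lid_edge (a point): middle of the free edge of the smaller mixer's open lid (121 mm from hinge line to edge, 118 mm wide), outer face
- small_drawer_face (a point): centre of the outer face of the smaller mixer's drawer front (90 mm wide, z 28 to 98 mm)
- wash_bottle: white closed plastic bottle, 60 mm across, 170 mm tall; origin under its base. Bystander, between the mixers
- beaker: open glass cup, 64 mm across, 85 mm tall; origin under its base. Bystander, between the mixers
- spatula: spatula 200 mm long lying flat on the table in the middle, nearer the robot than the mixers; origin under its middle. Bystander
- sample_jar: glass jar 70 mm across, 90 mm tall; origin under its base. Bystander on the left
- weight: brass knobbed weight 38 mm across, 58 mm tall; origin under its base. Bystander on the right
- flour_dish: low steel dish 90 mm across, 30 mm tall; origin under its base. Bystander on the right
- brush: brush 180 mm long lying flat; origin under its middle. Bystander on the left

How it is judged:
On the way, in this order (a step that is already met when the one before it is completed fails the run):
1. the larger mixer's drawer is pushed fully in while its lid is still open (value of joint big_drawer below 0.004 m and value of joint big_lid above 0.5 rad), for 0.2 s.
2. the larger mixer's lid is shut (value of joint big_lid below 0.05 rad), for 0.2 s.
At the end, for the whole second after the job is handed in: The larger mixer's drawer is within 4 mm of fully in and its lid within 0.05 rad of shut; the smaller mixer's lid and drawer are where they were (12 mm at the lid's edge, 8 mm at the drawer) and no other thing has moved more than 20 mm (value of joint big_drawer below 0.004 m and value of joint big_lid below 0.05 rad and not (distance of small_lid_edge from where it was at the start of the episode above 0.012 m or distance of small_drawer_face from where it was at the start of the episode above 0.008 m) and not (distance of any of wash_bottle, beaker, spatula, sample_jar, weight, flour_dish, brush from where it was at the start of the episode above 0.02 m)); the robot touches nothing.
It fails at once if the smaller mixer's lid or drawer is moved (distance of small_lid_edge from where it was at the start of the episode above 0.012 m or distance of small_drawer_face from where it was at the start of the episode above 0.008 m).
It fails at once if a bystander is moved more than 20 mm (distance of any of wash_bottle, beaker, spatula, sample_jar, weight, flour_dish, brush from where it was at the start of the episode above 0.02 m).
It fails at once if the lid is gripped, lifted or touched on its inner side (contact force between the fingers and big_lid_c1 above 1 N or value of joint big_lid above 1.42 rad).
It fails at once if the drawer is gripped, pulled out, or reached into (contact force between the fingers and big_drawer_c1 above 1 N or contact force between the fingers and big_drawer_c2 above 1 N or contact force between the fingers and big_drawer_c3 above 1 N or contact force between the fingers and big_drawer_c4 above 1 N or value of joint big_drawer above 0.075 m).
It also fails if it takes over 48 s, if anything falls off the work surface, if the arm or the gripper's body presses on something with over 40 N, if the wrist force passes 120 N, or if a joint passes its speed limit or range.

## Working session

There is one attempt and no reset: what is moved stays moved. The work goes in short steps, each a Python script; the robot and the scene stay as the last script left them, time stands still between calls to the robot, and variables do not carry over. Pictures are saved under pics/ and viewed, at most 10 in all, crops included, and the job is handed in when it is done.

```bash
mkdir -p pics
cat > h.py <<'E'
import numpy as np, cv2
from cell import *
def cloud(n):
    p,d=snapshot(n); c=camera_params(n)
    K=np.array([[c['fx'],0,c['cx']],[0,c['fy'],c['cy']],[0,0,1.]])
    h,w=d.shape; uv=np.stack(np.meshgrid(np.arange(w),np.arange(h)),-1).reshape(-1,1,2).astype(float)
    r=cv2.undistortPoints(uv,K,np.array(c['dist_coeffs'])).reshape(h,w,2)
    P=np.dstack([r*d[...,None],d]); T=np.linalg.inv(np.array(c['world_to_cam']))
    return p,d,P@T[:3,:3].T+T[:3,3]
E
python3 - <<'E'
from h import *
print(tip_extent if not callable(tip_extent) else tip_extent(), get_time(), get_tool_pos(),get_ee_rot())
for n in("side","top"):
    p,d,W=cloud(n); np.savez(n,p=p,d=d,W=W); cv2.imwrite(f'pics/{n}0.png',cv2.resize(p,(768,576)))
    print(n,np.linalg.inv(np.array(camera_params(n)['world_to_cam'])).round(2).tolist())
E
```

```text
0.008 0.0 [0.19127939 0.56804448 0.21621324] [ 1.61672001e-01  9.86844159e-01 -8.67379169e-04 -1.29430770e-04]
side [[0.87, -0.26, 0.42, -0.06], [-0.5, -0.43, 0.75, -1.07], [-0.02, -0.86, -0.5, 0.81], [0.0, 0.0, 0.0, 1.0]]
top [[-0.01, -0.99, 0.17, 0.33], [-1.0, 0.01, -0.01, -0.01], [0.01, -0.17, -0.99, 1.5], [0.0, 0.0, 0.0, 1.0]]
```

View pics/side0.png

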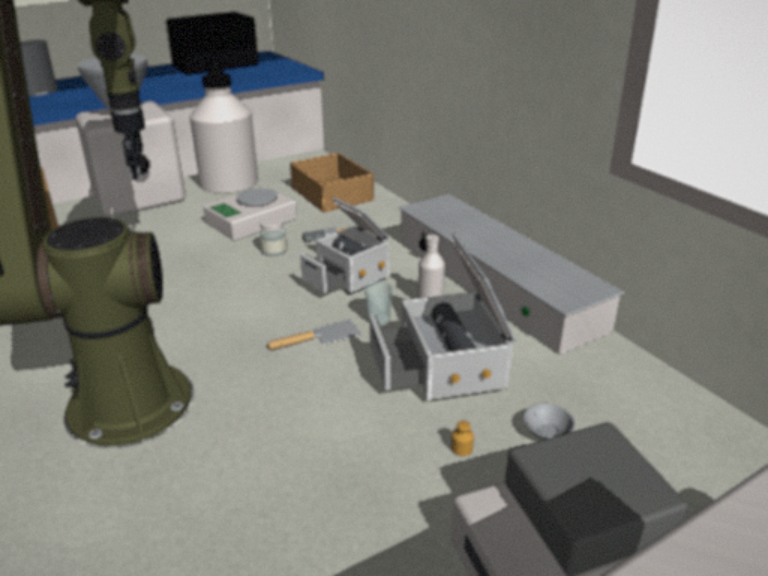

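View pics/top0.png

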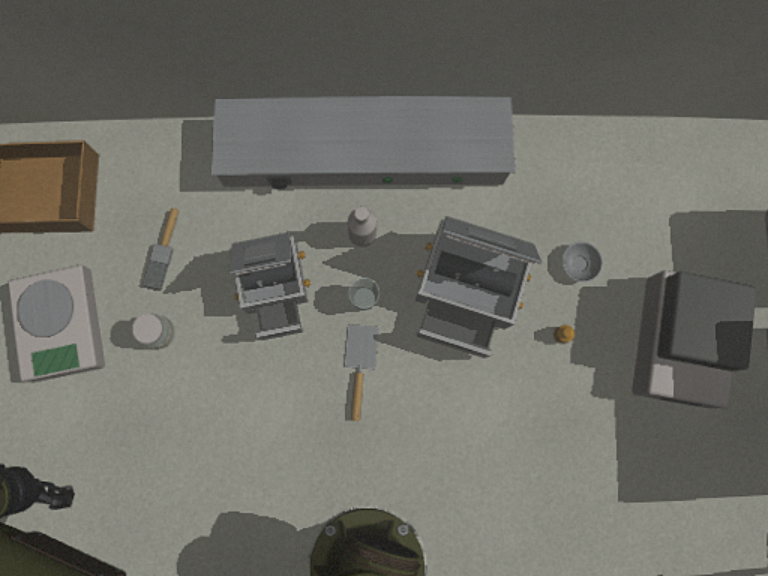

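The larger mixer is on the right: in the top view its drawer front's upper edge runs (420,332)–(490,353) and its lid's free edge (443,220)–(540,260). I'll take an enlarged crop and fit points from the depth.

Run:
```python
from h import *
t=np.load('top.npz'); s=np.load('side.npz')
a=cv2.resize(t['p'][135:245,265:375],(600,600),interpolation=cv2.INTER_CUBIC)
cv2.imwrite('pics/topc.png',a)
W=t['W']; S=s['W']
P=np.vstack([W.reshape(-1,3)[t['d'].ravel()>0],S.reshape(-1,3)[s['d'].ravel()>0]])
m=(P[:,0]>.4)&(P[:,0]<.85)&(P[:,1]<-.03)&(P[:,1]>-.45)&(P[:,2]>.02)&(P[:,2]<.35)
Q=P[m]; np.save('Q',Q)
# render top-down height map, 1.5mm... saved as picture
H=np.zeros((300,300),np.float32)
for x,y,z in Q[np.argsort(Q[:,2])]:
    r=int((.88-x)/.0017);c=int((-.0-y)/.0017)
    if 0<=r<300 and 0<=c<300: H[r,c]=z
cv2.imwrite('pics/h.png',cv2.resize(cv2.applyColorMap((H/.3*255).astype(np.uint8),cv2.COLORMAP_JET),(600,600),interpolation=0))
# world of picked 768x576 pixels
for u,v in[(421,332),(455,343),(489,353),(444,221),(492,240),(538,261),(425,278),(470,300),(512,318)]:
    i,j=int(v/1.5),int(u/1.5); print((u,v),W[i-1:i+2,j].round(3).tolist())
```

```text
(421, 332) [[0.473, -0.109, 0.104], [0.47, -0.109, 0.103], [0.468, -0.109, 0.1]]
(455, 343) [[0.451, -0.177, 0.107], [0.449, -0.177, 0.105], [0.446, -0.177, 0.104]]
(489, 353) [[0.429, -0.244, 0.112], [0.427, -0.245, 0.104], [0.424, -0.244, 0.106]]
(444, 221) [[0.725, -0.174, 0.004], [0.694, -0.162, 0.11], [0.671, -0.154, 0.187]]
(492, 240) [[0.633, -0.241, 0.211], [0.628, -0.239, 0.217], [0.623, -0.237, 0.23]]
(538, 261) [[0.583, -0.313, 0.257], [0.581, -0.314, 0.253], [0.628, -0.375, 0.001]]
(425, 278) [[0.58, -0.12, 0.111], [0.578, -0.12, 0.109], [0.574, -0.12, 0.111]]
(470, 300) [[0.54, -0.215, 0.068], [0.537, -0.214, 0.073], [0.534, -0.214, 0.068]]
(512, 318) [[0.497, -0.29, 0.116], [0.494, -0.291, 0.112], [0.492, -0.292, 0.106]]
```

View pics/topc.png

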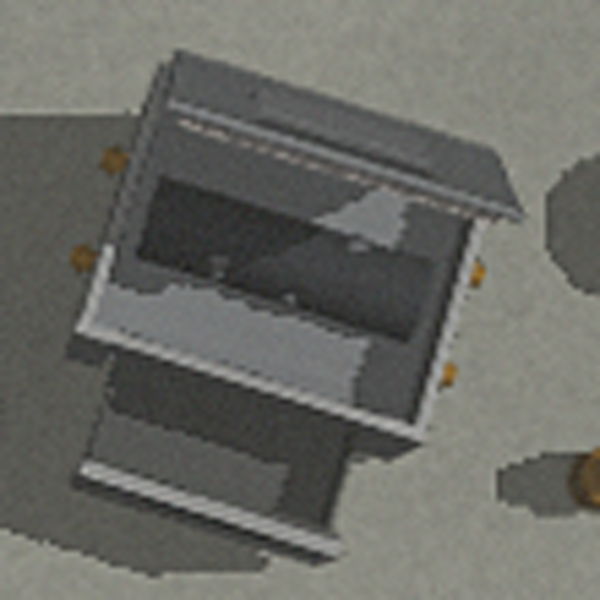

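View pics/h.png

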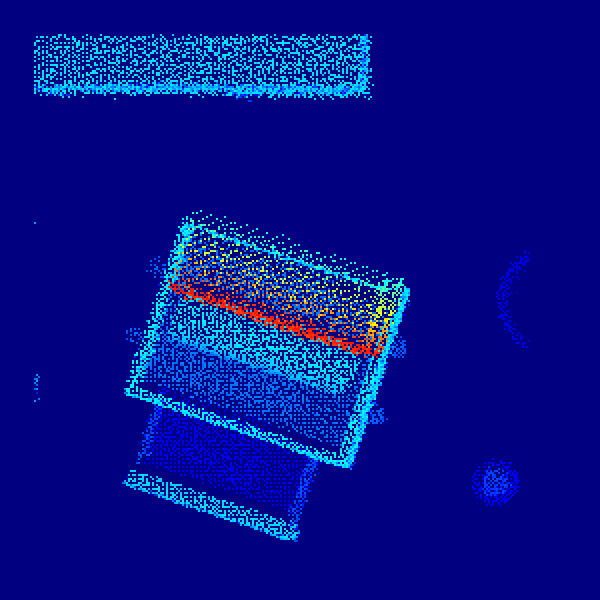

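The crop confirms that the lid leans toward the robot at about 1.18 rad with its outer face at the back. The height map gives the mixer's centre at about (0.590, -0.228), yaw about -17.7°, and the drawer about 59 mm out. Next I'll push the drawer.

```bash
cat >> h.py <<'E'
PSI=np.radians(-17.7); C=np.array([.590,-.228]); Q=[np.cos(PSI/2),np.sin(PSI/2),0,0]
X=np.array([np.cos(PSI),np.sin(PSI)]); Y=np.array([-X[1],X[0]])
EXT=lambda: tip_extent() if callable(tip_extent) else tip_extent
def w(x,y,z): return [*(C+x*X+y*Y),z]          # mixer frame -> world
def own(p): return (np.array(p[:2])-C)@np.c_[X,Y],p[2]
E
python3 - <<'E'
from h import *
clamp(20); e=EXT(); print('ext',e,get_gripper_width())
p=get_tool_pos(); servo_line([p[0],p[1],.34],rate=.3)
reach(w(-.153-.011-.035,0,.30),Q)
z=.06+max(e,.008)
servo_line(w(-.199,0,z),rate=.2)
print(get_ft_force(),get_time())
print('guard',servo_line(w(-.094-.011+.008,0,z),rate=.05,guard=14))
print(own(get_tool_pos()),get_ft_force(),get_time())
p,d,W=cloud('side'); q,_,_=cloud('top')
cv2.imwrite('pics/d.png',np.hstack([cv2.resize(p[150:290,215:355],(400,400)),cv2.resize(q[135:245,265:375],(400,400))]))
E
```

```text
ext 0.008 0.0014471414683756491
[-0.1584937  -0.51308398 -0.05196831] 5.4333
guard True
(array([-1.05389164e-01,  1.62663350e-06]), np.float64(0.06705936644001487)) [ 1.14422106  0.37181864 -0.08520267] 7.1667
```

View pics/d.png

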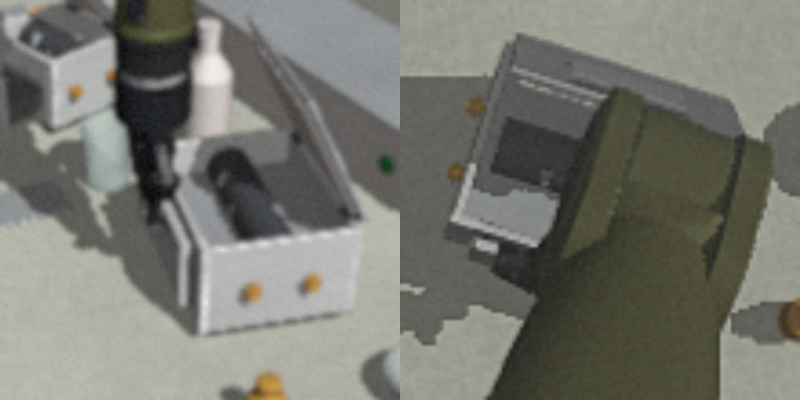

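The side view shows the plate close in against the front, at about (180,250) in the crop. The stop position matches the expected -0.094. I'll push once more to confirm the hard stop.

Run:
```python
from h import *
z=get_tool_pos()[2]
print('guard',servo_line(w(-.090,0,z),rate=.03,guard=20),own(get_tool_pos()),get_ft_force())
wait(.4); print(own(get_tool_pos()),get_ft_force())
servo_line(w(-.17,0,z),rate=.15)
p,d,W=cloud('side')
servo_line(w(-.17,0,.36),rate=.25)
q,_,V=cloud('top')
cv2.imwrite('pics/d2.png',np.hstack([cv2.resize(p[150:290,215:355],(400,400)),cv2.resize(q[135:245,265:375],(400,400))]))
A=np.vstack([W.reshape(-1,3),V.reshape(-1,3)]); o=(A[:,:2]-C)@np.c_[X,Y]
for lo,hi in((.096,.106),(.109,.116)):
    m=(A[:,2]>lo)&(A[:,2]<hi)&(abs(o[:,1])<.07)&(o[:,0]>-.12)&(o[:,0]<-.06); print('front',np.percentile(o[m,0],[3,10,50,90]).round(4),m.sum())
m=(A[:,2]>.15)&(A[:,2]<.29)&(abs(o[:,1])<.09)&(o[:,0]>-.03)&(o[:,0]<.12)
b=o[m,0]-.078; zz=A[m,2]-.112
print('lid top z',np.percentile(zz,[95,99]),'edge x',b[zz>np.percentile(zz,95)].mean(),'angles',np.percentile(np.arctan2(zz,-b),[5,50,95]))
print(get_time())
```

```text
guard True (array([-0.10574118, -0.00022513]), np.float64(0.06544183645545264)) [ 0.57357537  0.84186395 -0.8496831 ]
(array([-0.10604571, -0.00025602]), np.float64(0.06532969626550494)) [ 0.79324935 -0.44041798 -0.58897834]
front [-0.0944 -0.0936 -0.0873 -0.0803] 279
front [-0.0802 -0.0799 -0.0768 -0.073 ] 123
lid top z [0.14464014 0.14670013] edge x -0.058833163572234774 angles [1.11664475 1.17319864 1.33726369]
10.0
```

View pics/d2.png

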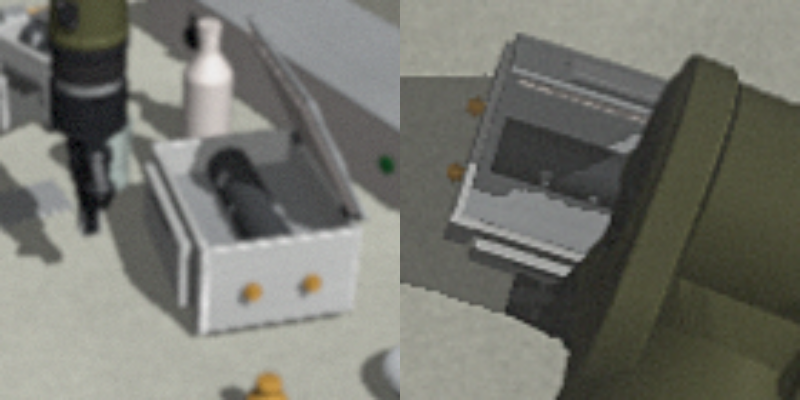

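The drawer is shut: its front stands 14 mm proud of the mixer's front, and the push met a hard stop. Lid angle is about 1.17. Next I'll go over the lid and push it down from behind along its arc.

```bash
cat >> h.py <<'E'
def lid(th,r=.135,back=0.): # TCP with fingertip's front edge on outer face
    return w(.078-r*np.cos(th)+.012*np.sin(th)+.011+back,0,.112+r*np.sin(th)+.012*np.cos(th)+EXT())
E
python3 - <<'E'
from h import *
print(ik(lid(1.17,back=.04),Q),ik(lid(0),Q))
a=lid(1.17,back=.04)
servo_line([*a[:2],.36],ori=Q,rate=.2)
servo_line(a,rate=.2)
print(get_time(),get_ft_force())
for th in [1.17,*np.arange(1.0,.05,-.15),.05,0]:
    g=servo_line(lid(th),rate=.08,guard=15)
    print(round(th,2),g,get_ft_force().round(1),np.round(own(get_tool_pos())[0],3),get_tool_pos()[2].round(3),round(get_time(),1))
    if g: break
p,d,W=cloud('side'); q,_,V=cloud('top')
cv2.imwrite('pics/l.png',np.hstack([cv2.resize(p[150:290,215:355],(400,400)),cv2.resize(q[135:245,265:375],(400,400))]))
E
```

```text
[-0.36150273  0.54994966  0.37689091  1.39773757  0.          3.0890132 ] [-0.37345257  0.33476274 -0.21618644  1.01984715  0.          3.07706336]
12.1417 [-0.40571867 -0.20133601  0.06343643]
1.17 False [ 0.7  0.  -0.5] [ 0.048 -0.   ] 0.25 12.8
1.0 False [0.2 0.3 0.1] [ 0.026 -0.   ] 0.24 13.2
0.85 False [ 0.1 -0.3  0.1] [ 0.009 -0.   ] 0.229 13.6
0.7 False [-0.1 -1.4  0.4] [-0.007 -0.   ] 0.216 14.0
0.55 False [ 1.3 -0.4  0.7] [-0.02 -0.  ] 0.201 14.4
0.4 False [-0.4 -0.5  0.1] [-0.031  0.   ] 0.184 14.8
0.25 False [ 0.3 -0.3  0.7] [-0.039  0.   ] 0.165 15.2
0.1 False [-0.7 -0.3 -0.1] [-0.044  0.   ] 0.145 15.6
0.05 False [-1.   0.1 -0.2] [-0.045  0.   ] 0.138 15.9
0 False [-0.2 -0.4  1.5] [-0.046  0.   ] 0.131 16.1
```

View pics/l.png

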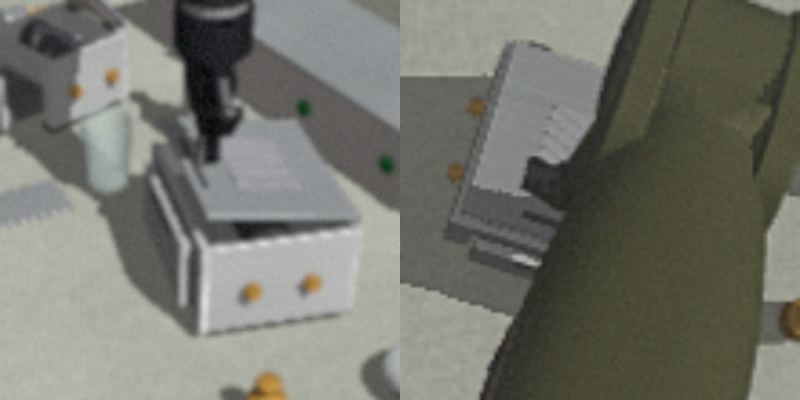

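The lid is nearly down with the fingertip on its outer face at about (205,155), but there's still a small gap at the near rim. I'll press further down with a guard.

Run:
```python
from h import *
p=np.array(get_tool_pos())
g=servo_line([p[0],p[1],.105],rate=.03,guard=14); print(g,get_tool_pos(),get_ft_force())
wait(.4); print(get_tool_pos()[2],get_ft_force())
servo_line([p[0],p[1],.36],rate=.25)
p=get_tool_pos(); servo_line([.40,-.02,.36],rate=.3)
p,d,W=cloud('side'); q,_,V=cloud('top')
cv2.imwrite('pics/f.png',np.hstack([cv2.resize(p[150:290,215:355],(400,400)),cv2.resize(q[135:245,265:375],(400,400))]))
A=np.vstack([W.reshape(-1,3),V.reshape(-1,3)]); o=(A[:,:2]-C)@np.c_[X,Y]
m=(A[:,2]>.09)&(A[:,2]<.2)&(abs(o[:,1])<.08)&(o[:,0]>-.07)&(o[:,0]<.07)
print('slope,z0',np.polyfit(.078-o[m,0],A[m,2],1),m.sum(),get_time())
m=(A[:,2]>.096)&(A[:,2]<.106)&(abs(o[:,1])<.07)&(o[:,0]>-.12)&(o[:,0]<-.06); print('front',np.percentile(o[m,0],[3,10]).round(4))
```

```text
True [ 0.54570673 -0.21383847  0.10982107] [-1.69392322  0.35738486  6.78504354]
0.10984476328568023 [-1.32033683  1.09700367  6.84708788]Traceback (most recent call last):
  File "<stdin>", line 6, in <module>
cell.PlanningError: the arm cannot follow that straight line within its joint ranges
```

Run:
```python
from h import *
p=get_tool_pos(); print(p)
servo_line([p[0],p[1],.30],rate=.25)
move_joints([0.35,*get_joint_pos()[1:]])
p,d,W=cloud('side'); q,_,V=cloud('top')
cv2.imwrite('pics/f.png',np.hstack([cv2.resize(p[150:290,215:355],(400,400)),cv2.resize(q[135:245,265:375],(400,400))]))
A=np.vstack([W.reshape(-1,3),V.reshape(-1,3)]); o=(A[:,:2]-C)@np.c_[X,Y]
m=(A[:,2]>.09)&(A[:,2]<.2)&(abs(o[:,1])<.08)&(o[:,0]>-.07)&(o[:,0]<.07)
print('slope,z0',np.polyfit(.078-o[m,0],A[m,2],1),m.sum(),get_time())
m=(A[:,2]>.096)&(A[:,2]<.106)&(abs(o[:,1])<.07)&(o[:,0]>-.12)&(o[:,0]<-.06); print('front',np.percentile(o[m,0],[3,10]).round(4))
```

```text
[ 0.5455412  -0.21377718  0.35846751]
slope,z0 [-0.00049     0.12320252] 3965 20.525
front [-0.095  -0.0942]
```

View pics/f.png

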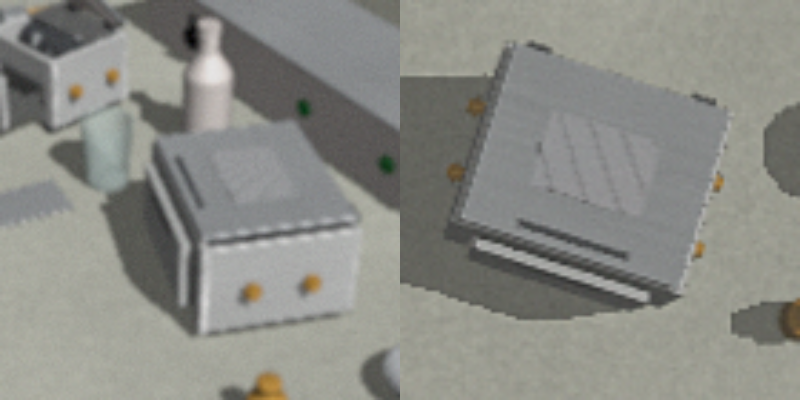

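The lid is flat on the rim: fitted slope 0.000 rad, top at z = 0.123. The drawer front is at -0.094, so it is fully in, and the bystanders in view have not moved.

```bash
python3 -c "
from h import *
print(get_ft_force(),hand_in())"
```

```text
the job is handed in; nothing more can be done
[-0.1175775  -0.64553695 -0.63325213] None
```

The larger mixer's drawer is pushed fully in and its lid pushed shut from the outside, both confirmed in the final pictures, and the job was handed in (hand-in gave no verdict) with the arm clear and nothing else seen to have moved.

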